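# Aim the vial reader and scan

### The job

Gently push the swing arm of the vial reader round with a fingertip against its orange upright peg, without gripping it, until the head at its end points squarely at the middle of the blue-capped vial. Then, and not before, press the green button right down with a fingertip to scan it, and let it come up again. Leave all four vials standing where they are.

Things in the scene. Friction and masses are not known exactly. Their poses are not given: they have to be found in the camera images.
- reader_table: Fixed round dark steel table, 300 mm across, flat top 10 mm above the desk, with a white ring band near the rim and a central post. Origin: centre of its underside; z up. The vials stand loose on the band, in any order, about 125 mm from the table's axis, at about -65, -25, +25 and +65 degrees from its x axis.
- reader_arm (a joint): Angle (rad) of the reader arm about the table's upright axis, limits -1.5 to 1.5; it starts near 0. At 0 it points along the table's +x; growing = anticlockwise from above. Slight friction (0.12 N m, 2 to 3 N at the peg); it stays where it is left. Grey bar 16 mm wide, 42 to 52 mm above the desk, with a dark counterweight 45 mm behind the axis.
- pivot (a point): Point on the arm's turning axis, 41 mm above the desk. Its x axis runs along the arm towards the reading head, z is up.
- finger_peg (a point): Centre of the top end of the upright orange finger peg on the arm, 52 mm from the axis: 12 mm diameter, from 51 to 87 mm above the desk, so all of its free length stands higher than the bar, the head and the vial caps.
- head_window (a point): Centre of the red window on the front face of the reading head, 92 mm from the axis and 35 mm above the desk. Its x axis is the direction in which the head looks (straight outwards along the arm), y is to the left of that, z up. The black head is 26 mm long, 36 mm wide, 22 to 52 mm above the desk.
- scan (a joint): Travel (m) of the green push button: 0 is up, 0.006 fully pressed; sprung, about 4 N to press fully, returns when let go.
- scan_top (a point): Centre of the top face of the green round scan button, 30 mm diameter, 22 mm above the desk when up, in a black round housing (46 mm across, 12 mm high) fixed to the desk to the right of the table; it is pressed straight down.
- vial_blue: clear glass vial with a blue cap: the one to be read, 23 mm diameter, 42 mm tall, standing loose on the table's band (cap top 52 mm above the desk). Origin: centre of its underside.
- vial_red: clear glass vial with a red cap, 23 mm diameter, 42 mm tall, standing loose on the table's band (cap top 52 mm above the desk). Origin: centre of its underside.
- vial_green: clear glass vial with a green cap, 23 mm diameter, 42 mm tall, standing loose on the table's band (cap top 52 mm above the desk). Origin: centre of its underside.
- vial_brown: brown glass vial with a white cap, 23 mm diameter, 42 mm tall, standing loose on the table's band (cap top 52 mm above the desk). Origin: centre of its underside.

How it is judged (in metres and radians):
On the way, in this order (a step that is already met when the one before it is completed fails the run):
1. the reader arm rests pointing at the blue-capped vial (y of vial_blue in the frame of head_window between -0.008 and 0.008 m and x of vial_blue in the frame of head_window above 0 m and velocity of joint reader_arm between -0.05 and 0.05 rad/s), for 0.3 s.
2. the scan button is pressed down (y of vial_blue in the frame of head_window between -0.008 and 0.008 m and x of vial_blue in the frame of head_window above 0 m and value of joint scan above 0.0045 m), for 0.04 s.
At the end, for the whole second after the job is handed in: The reading head still points at the blue-capped vial (the vial's middle within 8 mm of the head's straight line of sight), the arm is at rest, the green button is up again, and all four vials stand upright within 10 mm of where they stood (all of step 1 and value of joint scan below 0.001 m and not (distance of any of vial_blue, vial_red, vial_green, vial_brown from where it was at the start of the episode above 0.01 m or angle between any of vial_blue, vial_red, vial_green, vial_brown's own z axis and vertical above 0.15 rad)); the robot touches nothing.
It fails at once if the scan button is pressed while the reader does not point at the blue-capped vial (not (y of vial_blue in the frame of head_window between -0.008 and 0.008 m and x of vial_blue in the frame of head_window above 0 m) and value of joint scan above 0.003 m).
It fails at once if a vial is lifted, shifted by more than 10 mm or tipped (distance of any of vial_blue, vial_red, vial_green, vial_brown from where it was at the start of the episode above 0.01 m or angle between any of vial_blue, vial_red, vial_green, vial_brown's own z axis and vertical above 0.3 rad).
It fails at once if the reader is gripped or pushed hard (more than 15 N) (contact force between the fingers and reader_table above 15 N).
It also fails if it takes over 48 s, if anything falls off the work surface, if the arm or the gripper's body presses on something with over 40 N, if the wrist force passes 120 N, or if a joint passes its speed limit or range.

### The arm

A 6-joint arm with a two-finger parallel gripper is mounted at the origin on a cart in front of the work surface, level with it; the furniture and walls round the work are solid. World frame = base frame: x ahead of the robot, y to its left, z up, the work surface at z = 0. Lengths are in mm, angles in rad, forces in N, time in s.
With the tool pointing down it reaches from about 300 to 850 mm from the base axis. Payload 5.4 kg.
Tool frame: the origin (TCP) lies at the very end of the fingers, on their centre line; the grasp point (between the pads) lies 19 mm behind it; z points along the fingers, y is the line along which they close (so a half turn about z gives the same grasp; the last joint's range is limited). The gripper opens to 85 mm and grips with 20 to 120 N. Pads are 22 mm wide; open, the fingers measure 114 mm over their backs; the gripper's body (76 mm by 85 mm) begins 54 mm behind the grasp point. The pads swing forward as they close: fully open they stand 13 mm farther back than shut.
Start: joints at [-0.21, 0.158, 1.597, -0, 1.386, -0.21], TCP at [574.984, -0.018, 231.299] pointing down, gripper open.
Joint ranges: [-2.91, 2.91], [-0.94, 2.29], [0.18, 2.7], [-1.29, 4.43], [0.17, 2.64], [-3, 3]. Speed limits (rad/s): [2.57, 2.57, 3.14, 3.14, 3.14, 3.14].

### API

Orientations are given as a unit quaternion [x, y, z, w].
In Python, from station import bot gives the robot as it stands.
- The arm moves only by the tool play_rows, never from a script. Its argument "moves" is a list of rows, each a list of 5 numbers: the finger opening in mm, from 0 to 85.4, then the shift along the tool's x, y, z in mm, then the turn about the tool's z in degrees. In form: [[gripper, dx, dy, dz, spin], ...]. A call has 1 to 8 rows; each row is the pose to reach, as a shift and turn from the pose commanded when the call began, along the tool's axes at that moment; what a row does not reach only later rows make up. A row lasts 1/12 s, in which the tool goes at most 41.7 mm and 7.16 degrees, less where a joint would pass 70% of its speed; a pose out of reach is approached as far as the arm can. A call with a gripper value outside its range is refused whole. The fingers move at their own pace and stop on an object; "grip_force" is the grip in N (left out, the last holds). Time passes only in rows, so rows that repeat a pose let the fingers close. It gives the time, the measured TCP pose, the force, the opening and the grip force at its end, in the units of the state.
- bot.read_state(): the state, without advancing time (a new reading comes with each control period).
- bot.read_camera(name): name is "scene" or "side" or "wrist"; returns the picture (384x512x3 uint8, red, green, blue); there is no depth.
- bot.calibration(name): a dict with "camera_matrix" (3x3 intrinsics, pixels), "dist" ([k1, k2, p1, p2, k3] as OpenCV has them; the pictures are not rectified), "world_from_camera" (4x4, takes a point from camera to world coordinates); the wrist camera has in their place "hand_eye" (4x4, takes a point from camera to tool coordinates, whose origin is the TCP and whose axes are the flange's). Camera axes: x right, y down, z forward; pixel columns grow to the right and rows downward; lengths in mm; the calibration is good to about 2 mm. A picture is of the moment at which its call begins: read the wrist's pose just before it. calibration takes no time and is no camera call.
- bot.sign_off(): hands the job in; it is judged then, once.
Trained networks look in the newest picture that a camera, given by its name, has taken for a name from the list of things; names that differ only in an ending like _2 or _b are one class to them, and where a whole thing is asked for, a point or a joint stands for the part that bears it (a point fixed in the world has none). Each returns a list of dicts, best first, with "score" (0 to 1); they miss things now and then, are a little off and sometimes report something else, mostly with a low value. They report only what shows in the picture. A call takes as long as a camera call.
- bot.look_for(camera, target): "extent" ([centre column, centre row, width, height] in pixels, round what is visible of it).
The state is a dict: "clock": time; "q": joint angles; "dq": joint speeds; "effort": joint torques, N m; "position": TCP position; "eef_rot": TCP orientation; "contact_force": force on the tool from outside, world axes, zero at the start; "moment": the same for the moment, N m; "grip_width": finger opening in mm; "grip_force": force on a finger pad.
Only numpy, scipy, OpenCV 4.12 (cv2) and the standard library are available. Lean on these libraries where they do the work, as an engineer would, in place of code of your own. Each camera call takes 0.05 s, during which the arm holds its last target. There are 200 camera calls.

## Working session

There is one attempt and no reset: what is moved stays moved. The work goes in short steps, Python scripts to look and compute and a tool call to move; the robot and the scene stay as the last step left them, time stands still between calls to the robot, and variables do not carry over. Pictures are saved under pics/ and viewed, at most 10 in all, crops included, and the job is handed in when it is done.

Besides the shell and the picture viewer there is one more tool, called after "Emit:" by a JSON object that holds its "method" and its "body", one argument or row to a line. play_rows: Moves the arm, as the interface text tells. Its arguments: {"type":"object","properties":{"moves":{"type":"array","items":{"type":"array","items":{"type":"number"}}},"grip_force":{"type":"number"}},"required":["moves"]}

```bash
mkdir -p pics
cat > h.py <<'E'
import numpy as np, cv2
from station import bot
from scipy.spatial.transform import Rotation as R
def cam(n,s=None):
    c=bot.calibration(n); K=np.array(c["camera_matrix"]);d=np.array(c["dist"])
    if n=="wrist":
        s=s or bot.read_state(); T=np.eye(4);T[:3,:3]=R.from_quat(s["eef_rot"]).as_matrix();T[:3,3]=s["position"]
        T=T@np.array(c["hand_eye"])
    else: T=np.array(c["world_from_camera"])
    return K,d,T
def at_z(c,px,z):
    K,d,T=c
    p=cv2.undistortPoints(np.array([[px]],float),K,d)[0,0]
    r=T[:3,:3]@[p[0],p[1],1]; o=T[:3,3]
    return o+r*(z-o[2])/r[2]
def proj(c,P):
    K,d,T=c; Ti=np.linalg.inv(T)
    return cv2.projectPoints(np.array(P,float).reshape(-1,3),cv2.Rodrigues(Ti[:3,:3])[0],Ti[:3,3],K,d)[0][:,0]
E
python3 - <<'E'
from h import *
s=bot.read_state();print({k:np.round(v,3) for k,v in s.items()})
Z=dict(vial_blue=31,vial_red=31,vial_green=31,vial_brown=31,finger_peg=70,scan_top=20,head_window=35,reader_table=10)
ims=[]
for n in("scene","side","wrist"):
    im=bot.read_camera(n);ims.append(im);c=cam(n)
    for t in(["vial_blue","finger_peg","scan_top","reader_table"] ):
        for r in bot.look_for(n,t)[:2]:
            e=r["extent"];print(n,t,round(r["score"],2),np.round(e),np.round(at_z(c,e[:2],Z[t])))
cv2.imwrite("pics/a.png",cv2.cvtColor(cv2.resize(np.hstack(ims[:2]),(800,300)),4))
cv2.imwrite("pics/w.png",cv2.cvtColor(ims[2],4))
E
```

```text
{'clock': np.float64(0.0), 'q': array([-0.21 ,  0.159,  1.598,  0.   ,  1.386, -0.21 ]), 'dq': array([ 0.   ,  0.001, -0.001,  0.002,  0.001, -0.001]), 'effort': array([ 0.0000e+00, -3.9601e+01, -3.3143e+01, -0.0000e+00,  8.0000e-03,
       -0.0000e+00]), 'position': array([5.74379e+02, 1.26000e-01, 2.30314e+02]), 'eef_rot': array([ 0.707,  0.707, -0.001, -0.001]), 'contact_force': array([-1.098, -0.37 , -0.727]), 'moment': array([-0.022, -0.007, -0.004]), 'grip_force': np.float64(0.0), 'grip_width': np.float64(85.191)}
scene vial_blue 0.42 [195. 170.   5.  12.] [574. 245.  31.]
scene finger_peg 0.97 [212. 191.  49.  34.] [521. 111.  70.]
scene scan_top 0.54 [280. 286.  15.  12.] [ 444. -203.   20.]
scene reader_table 0.73 [206. 208. 113.  75.] [505. 123.  10.]
side vial_blue 0.52 [234. 255.  20.  25.] [575. 241.  31.]
side finger_peg 0.6 [264. 217.  80.  34.] [531. 164.  70.]
side reader_table 0.7 [221. 218.  10.  21.] [636.  38.  10.]
side reader_table 0.65 [275. 241. 154.  86.] [512. 142.  10.]
wrist vial_blue 0.6 [177. 289.  14.  18.] [ 463. -183.   31.]
wrist finger_peg 0.72 [213.  41. 153.  51.] [534. 130.  70.]
wrist scan_top 0.44 [179. 290.  14.  17.] [ 462. -192.   20.]
wrist reader_table 0.84 [204.  86. 250. 173.] [514.  89.  10.]
```

View pics/a.png

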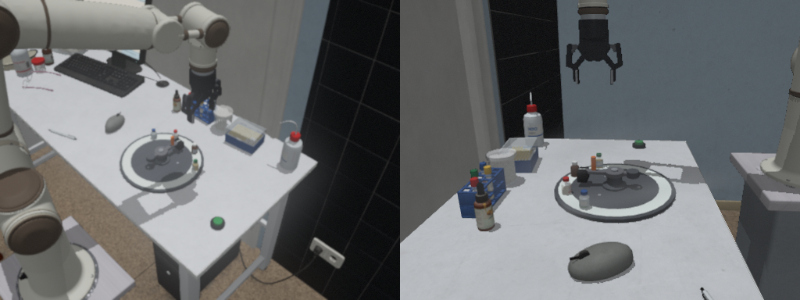

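View pics/w.png

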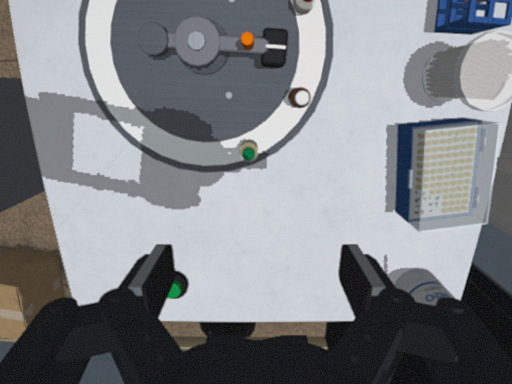

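The wrist view shows the pivot at (197,41), peg at (247,41), brown vial at (300,97), green vial at (249,152) and button at (175,288). Blue lies beyond the top edge, so I'll move over the table and close the fingers.

Emit:
{"method": "play_rows", "body": {
  "moves": [
    [0,30,-10,0,0],
    [0,60,-20,0,0],
    [0,90,-30,0,0],
    [0,115,-40,0,0],
    [0,115,-40,0,0],
    [0,115,-40,0,0]
  ]
}}

```text
clock: 1.25
position: [534.6, 116.0, 231.4]
eef_rot: [0.706, 0.708, -0.0, 0.0]
contact_force: [0.5, -1.1, -0.5]
grip_width: 12.3
grip_force: 0.0
```

Run:
```python
from h import *
s=bot.read_state();print(s["clock"],s["position"],s["eef_rot"],s["grip_width"])
im=bot.read_camera("wrist");c=cam("wrist",s)
for t,z in(("vial_blue",40),("vial_red",40),("vial_green",40),("vial_brown",40),("finger_peg",80),("scan_top",20)):
    for r in bot.look_for("wrist",t)[:2]:
        e=r["extent"];print(t,round(r["score"],2),np.round(e),np.round(at_z(c,e[:2],z)))
cv2.imwrite("pics/w2.png",cv2.cvtColor(im,4))
```

```text
1.25 [534.63307331 115.97347636 231.42174214] [ 7.06224572e-01  7.07987862e-01 -3.73356451e-06  2.03310256e-04] 12.258147812674231
vial_blue 0.75 [291.  53.  21.  23.] [572. 239.  40.]
vial_blue 0.21 [251. 151. 136.  44.] [529. 132.  40.]
vial_red 0.84 [336. 113.  23.  24.] [624. 177.  40.]
vial_green 0.73 [277. 234.  16.  19.] [562.  26.  40.]
vial_brown 0.83 [324. 194.  20.  21.] [619.  80.  40.]
finger_peg 0.94 [253. 152. 140.  40.] [532. 140.  80.]
```

View pics/w2.png

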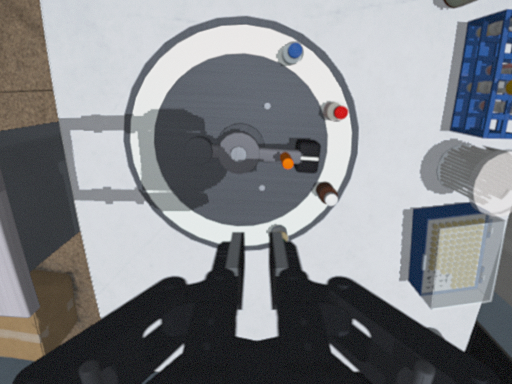

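Caps show at blue (295,50), red (341,113) and brown (331,199). The peg top is at (288,162), the post at (238,154), and the rim spans about 125–357 columns and 17–248 rows.

Run:
```python
from h import *
c=cam("wrist");im=cv2.imread("pics/w2.png")
hsv=cv2.cvtColor(im,cv2.COLOR_BGR2HSV)
def blob(lo,hi,box):
    x0,y0,x1,y1=box;m=cv2.inRange(hsv[y0:y1,x0:x1],lo,hi)
    n,l,st,ce=cv2.connectedComponentsWithStats(m);i=1+np.argmax(st[1:,4]);return ce[i]+[x0,y0],st[i]
b=blob((105,130,60),(130,255,255),(270,30,320,80));p=blob((5,180,120),(22,255,255),(270,140,310,180));
r=blob((0,180,100),(8,255,255),(325,95,360,130))
print(b,p,r)
g=cv2.cvtColor(im,6)
# rim: outward scan for the last dark->bright edge using refined projection
from scipy.optimize import least_squares
ctr=at_z(c,(241,133),10)[:2];print(ctr)
pts=[]
for it in range(3):
    pts=[]
    for a in np.radians(np.r_[0:200:5,320:360:5]):
        rr=np.arange(138,160,.5)
        u=proj(c,[[ctr[0]+q*np.cos(a),ctr[1]+q*np.sin(a),10] for q in rr])
        v=cv2.remap(g,u[:,0].astype(np.float32)[None],u[:,1].astype(np.float32)[None],1)[0].astype(float)
        d=v[4:]-v[:-4];k=np.argmax(d)
        if d[k]>40: pts.append([*(ctr+(rr[k]+1)*np.array([np.cos(a),np.sin(a)]))])
    pts=np.array(pts)
    f=least_squares(lambda x:np.hypot(*(pts-x[:2]).T)-x[2],[*ctr,150],loss="soft_l1");ctr=f.x[:2]
print(len(pts),f.x)
B=at_z(c,b[0],50)[:2];P=at_z(c,p[0],84)[:2];Rr=at_z(c,r[0],50)[:2]
for n,q in(("blue",B),("peg",P),("red",Rr),("post",at_z(c,(238,154),60)[:2])):
    d=q-ctr;print(n,q,np.hypot(*d),np.degrees(np.arctan2(d[1],d[0])))
for n in("scene","side"):
    cc=cam(n);print(n,np.round(proj(cc,[[*B,31],[*P,70]])))
```

```text
(array([294.75675676,  50.02027027]), array([ 19,  13,  13,  15, 148], dtype=int32)) (array([287.22, 162.68]), array([ 12,  17,  12,  12, 100], dtype=int32)) (array([340.03658537, 112.03658537]), array([10, 12, 12, 11, 82], dtype=int32))
[516.67415513 148.15250268]
47 [515.55759182 131.36800261 148.3282352 ]
blue [575.37494705 238.38508384] 122.60004755782327 60.796928080136794
peg [567.28856655 127.58446556] 51.869151710202864 -4.183091502915098
red [626.93810377 176.19482748] 120.06274472219955 21.923089148372615
post [515.6521669  131.78187396] 0.4245396820018812 77.12816699833672
scene [[197. 171.]
 [221. 180.]]
side [[234. 255.]
 [247. 209.]]
```

Emit:
{"method": "play_rows", "body": {
  "moves": [
    [0,-3,12,20,-6],
    [0,-6,24,40,-12],
    [0,-9,36,60,-18],
    [0,-12,46,80,-24],
    [0,-12,46,100,-29],
    [0,-12,46,120,-29],
    [0,-12,46,130,-29],
    [0,-12,46,130,-29]
  ]
}}

```text
clock: 2.27
position: [578.9, 102.6, 98.3]
eef_rot: [0.508, 0.861, -0.001, -0.002]
contact_force: [-1.1, -0.1, -1.2]
grip_width: 0.3
grip_force: 0.0
```

Run:
```python
from h import *
s=bot.read_state();im=bot.read_camera("wrist");c=cam("wrist",s)
M=R.from_quat(s["eef_rot"]).as_matrix();print(s["clock"],s["position"],s["grip_width"],np.round(M,3))
hsv=cv2.cvtColor(im,cv2.COLOR_RGB2HSV);m=cv2.inRange(hsv,(5,180,120),(22,255,255))
n,l,st,ce=cv2.connectedComponentsWithStats(m);i=1+np.argmax(st[1:,4]);print(st[i],ce[i],at_z(c,ce[i],82))
cv2.imwrite("pics/w3.png",cv2.cvtColor(im,4))
ctr=np.array([515.6,131.5]);n=M[:2,0]
th=np.radians([-4,5,15,25,35,45,52,57,60.8])
for t in th:
    P=ctr+52*np.array([np.cos(t),np.sin(t)]);T=P-17*n;d=np.append(T,58)-s["position"]
    print(np.degrees(t).round(),np.round(T,1),np.round(M.T@d,1))
```

```text
2.2667 [578.9480704  102.61206741  98.31118823] 0.26808305986807873 [[-0.484  0.875 -0.006]
 [ 0.875  0.484  0.   ]
 [ 0.003 -0.005 -1.   ]]
[250 180  20  19 293] [259.74061433 188.63481229] [567.37682164 128.67550987  82.        ]
-4.0 [575.7 113. ] [10.5  2.4 40.3]
5.0 [575.6 121.2] [17.7  6.3 40.3]
15.0 [574.1 130.1] [26.3  9.2 40.3]
25.0 [571.  138.6] [35.2 10.6 40.4]
35.0 [566.4 146.4] [44.3 10.4 40.4]
45.0 [560.6 153.4] [53.2  8.7 40.4]
52.0 [555.8 157.6] [59.2  6.6 40.5]
57.0 [552.1 160.2] [63.3  4.6 40.5]
61.0 [549.2 162. ] [66.3  2.9 40.5]
```

View pics/w3.png

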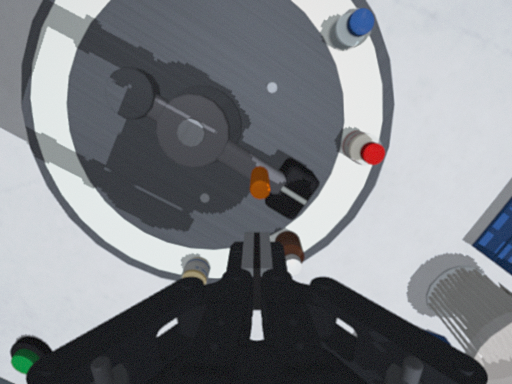

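Peg at (260,185), fingertip at (256,245) and well lined up. Now I'll lower the fingers and push.

Emit:
{"method": "play_rows", "body": {
  "moves": [
    [0,0,2,20,0],
    [0,0,2,38,0],
    [0,4,2,38,0],
    [0,8,2,38,0],
    [0,12,3,38,0],
    [0,16,5,38,0],
    [0,21,7,38,0],
    [0,26,9,38,0]
  ]
}}

```text
clock: 2.98
position: [579.0, 130.0, 65.4]
eef_rot: [0.508, 0.862, 0.001, 0.003]
contact_force: [5.5, -3.3, -1.5]
grip_width: 0.1
grip_force: 2.7
```

Emit:
{"method": "play_rows", "body": {
  "moves": [
    [0,5,1,0,0],
    [0,10,1.5,0,0],
    [0,15,1.5,0,0],
    [0,19,1,0,0],
    [0,23,0.5,0,0],
    [0,26,0,0,0],
    [0,29,-1,0,0],
    [0,29,-1,0,0]
  ]
}}

```text
clock: 3.65
position: [560.7, 155.5, 63.4]
eef_rot: [0.507, 0.862, -0.0, -0.0]
contact_force: [0.3, -0.2, 1.0]
grip_width: -0.1
grip_force: 0.5
```

```bash
cat > peg.py <<'E'
from h import *
s=bot.read_state();im=bot.read_camera("wrist");c=cam("wrist",s)
M=R.from_quat(s["eef_rot"]).as_matrix();print(s["clock"],s["position"],s["contact_force"])
ctr=np.array([515.6,131.5])
for n,lo,hi,z in(("peg",(5,180,90),(22,255,255),82),("blue",(105,130,60),(130,255,255),50)):
    m=cv2.inRange(cv2.cvtColor(im,cv2.COLOR_RGB2HSV),lo,hi)
    k,l,st,ce=cv2.connectedComponentsWithStats(m);i=1+np.argmax(st[1:,4]);p=at_z(c,ce[i],z)[:2];d=p-ctr
    print(n,st[i],ce[i],p,np.hypot(*d),np.degrees(np.arctan2(d[1],d[0])))
import sys
cv2.imwrite(sys.argv[1],cv2.cvtColor(im,4))
E
python3 peg.py pics/w4.png
```

```text
3.65 [560.65162277 155.48667393  63.39806831] [ 0.32068498 -0.22626054  1.00082091]
peg [241 203  24  47 916] [252.8580786  226.43231441] [549.50409754 173.49897048] 53.97593307988152 51.08744270264878
blue [ 472  273   40   87 1743] [497.99713138 315.50831899] [743.16966292 181.76979558] 233.05579552831668 12.45651251538599
```

View pics/w4.png

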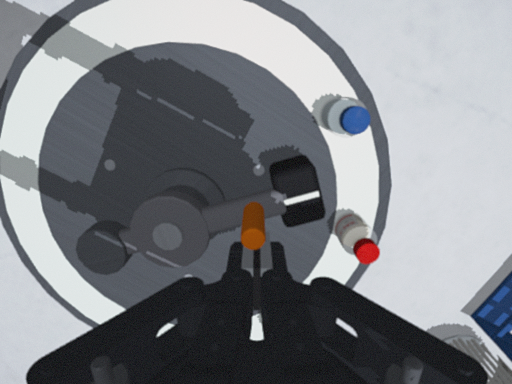

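Peg at (253,226), head white line at (300,198), blue cap at (355,119), so about 10° remains. I'll push a bit more, then back off and check from above.

Emit:
{"method": "play_rows", "body": {
  "moves": [
    [0,2,-0.7,0,0],
    [0,4,-1.5,0,0],
    [0,6,-2.5,0,0],
    [0,6,-2.5,0,0],
    [0,-4,-2.5,0,0],
    [0,-20,-2.5,-30,0],
    [0,-40,-2.5,-60,0],
    [0,-40,-2.5,-60,0]
  ]
}}

```text
clock: 4.37
position: [583.7, 115.9, 129.7]
eef_rot: [0.508, 0.861, 0.002, 0.005]
contact_force: [0.9, -0.5, 2.3]
grip_width: 0.1
grip_force: 0.0
```

```bash
python3 peg.py pics/w5.png
```

```text
4.3667 [583.70313374 115.89862188 129.71548064] [ 0.88308619 -0.45365001  2.34930059]
peg [240 103  17  19 264] [248.03787879 112.38636364] [546.68056042 174.20508964] 52.817856047873185 53.95305103464485
blue [ 439  142   73  145 4233] [483.94944484 220.11103236] [771.3173574  193.32500635] 263.0849640049061 13.59163169442658
```

View pics/w5.png

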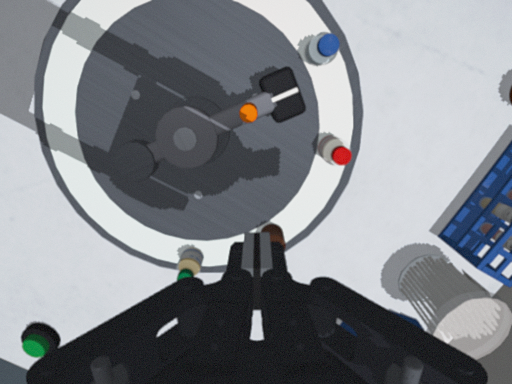

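Peg top (249,112), head white line (272,101)–(298,90), blue cap (328,43).

Run:
```python
from h import *
s=bot.read_state();c=cam("wrist",s);print(s["position"])
im=cv2.imread("pics/w5.png");hsv=cv2.cvtColor(im,40)
def blob(lo,hi,x0,y0,x1,y1):
    k,l,st,ce=cv2.connectedComponentsWithStats(cv2.inRange(hsv[y0:y1,x0:x1],lo,hi));i=1+np.argmax(st[1:,4]);return ce[i]+[x0,y0],st[i]
b,sb=blob((105,130,60),(130,255,255),305,25,350,70);w,sw=blob((0,0,170),(180,60,255),268,80,303,110);print(b,sb,w,sw)
ctr=np.array([515.6,131.5])
for n,u,z in(("blue",b,50),("line",w,52),("peg",(249,111.5),87),("base blue",(319,57),12)):
    p=at_z(c,u,z)[:2];d=p-ctr;print(n,p,np.hypot(*d),np.degrees(np.arctan2(d[1],d[0])))
for z in(50,55,60):print(at_z(c,(185,138),z))
```

```text
[581.84959724 117.00562979 127.13747798]
[328.08659218  44.55586592] [ 13   9  21  22 358] [284.11627907  94.55813953] [  3   8  27  14 129]
blue [571.6203018  241.10422826] 123.09086507500977 62.92776934513771
line [561.66829131 197.00337508] 80.08108148190696 54.88141574131877
peg [544.837476   176.60370339] 53.751037780542035 57.047569922533704
base blue [575.24065378 238.48968196] 122.4899980793383 60.86282301443076
[512.15000316 133.98076485  50.        ]
[512.84062914 135.21294131  55.        ]
[513.53125513 136.44511776  60.        ]
```

Emit:
{"method": "play_rows", "body": {
  "moves": [
    [0,20,0,30,0],
    [0,36,0,60,0],
    [0,41,0,60,0],
    [0,45,0,60,0],
    [0,48,-1,60,0],
    [0,50.5,-2.2,60,0],
    [0,52.5,-3.5,60,0],
    [0,52.5,-3.5,60,0]
  ]
}}

```text
clock: 5.08
position: [551.4, 162.9, 65.1]
eef_rot: [0.508, 0.862, 0.001, 0.001]
contact_force: [1.6, -0.3, 0.5]
grip_width: -0.2
grip_force: 0.8
```

Emit:
{"method": "play_rows", "body": {
  "moves": [
    [0,-10,0,0,0],
    [0,-25,0,-40,0],
    [0,-40,0,-80,0],
    [0,-50,-10,-120,0],
    [0,-50,-10,-140,0],
    [0,-50,-10,-140,0],
    [0,-50,-10,-140,0],
    [0,-50,-10,-140,0]
  ]
}}

```text
clock: 5.75
position: [565.0, 114.2, 202.5]
eef_rot: [0.508, 0.862, -0.0, -0.001]
contact_force: [-0.4, 0.3, 0.5]
grip_width: -0.1
grip_force: 0.0
```

```bash
python3 peg.py pics/w6.png
```

```text
5.75 [565.0070105  114.19918087 202.47955141] [-0.41639859  0.2795619   0.4886133 ]
peg [262 104  13  14 137] [267.42335766 110.58394161] [541.70930944 177.25036153] 52.67629086877608 60.28699573202389
blue [ 421  132   91  123 4990] [472.46993988 194.29198397] [787.34636253 211.20082127] 283.1930551099386 16.34594959521976
```

View pics/w6.png

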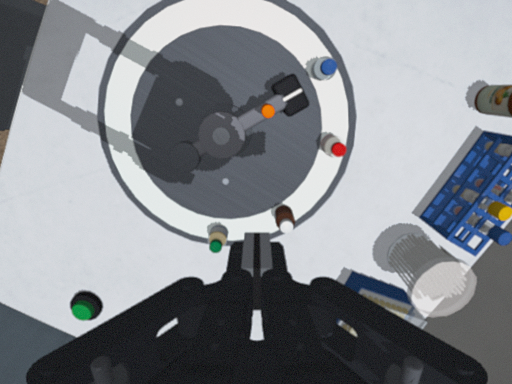

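Head line at (292,96), blue cap (327,67), pivot (221,136), button (85,306). Next, the aim error from this settled frame.

```bash
cat > aim.py <<'E'
from h import *
import sys
from scipy.optimize import least_squares
s=bot.read_state();im=cv2.cvtColor(bot.read_camera("wrist"),4);c=cam("wrist",s);g=cv2.cvtColor(im,6);hsv=cv2.cvtColor(im,40)
ctr=np.array([515.6,131.5])
for it in range(3):
    pts=[]
    for a in np.radians(np.r_[0:260:4,340:360:4]):
        rr=np.arange(140,158,.5)
        u=proj(c,[[ctr[0]+q*np.cos(a),ctr[1]+q*np.sin(a),10] for q in rr])
        v=cv2.remap(g,u[:,0].astype(np.float32)[None],u[:,1].astype(np.float32)[None],1)[0].astype(float)
        d=v[4:]-v[:-4];k=np.argmax(d)
        if d[k]>40: pts.append(ctr+(rr[k]+1)*np.array([np.cos(a),np.sin(a)]))
    f=least_squares(lambda x:np.hypot(*(np.array(pts)-x[:2]).T)-x[2],[*ctr,150],loss="soft_l1");ctr=f.x[:2]
print("ctr",len(pts),f.x)
def blob(n,lo,hi,box,z):
    x0,y0,x1,y1=box;k,l,st,ce=cv2.connectedComponentsWithStats(cv2.inRange(hsv[y0:y1,x0:x1],lo,hi));i=1+np.argmax(st[1:,4])
    yy,xx=np.where(l==i);W=np.array([at_z(c,(x+x0,y+y0),z)[:2] for x,y in zip(xx,yy)]);m=W.mean(0);d=m-ctr
    e=np.linalg.eigh(np.cov(W.T))[1][:,-1]
    print(n,st[i][2:],np.round(ce[i]+[x0,y0],1),m.round(1),np.hypot(*d).round(1),np.degrees(np.arctan2(d[1],d[0])).round(1),"axis",np.degrees(np.arctan2(e[1],e[0])).round(1));return m
B=blob("blue",(105,130,60),(130,255,255),(305,50,340,85),50)
blob("line",(0,0,150),(180,60,255),(280,80,304,108),52)
blob("peg",(5,180,90),(22,255,255),(255,95,280,120),84)
blob("btn",(50,120,60),(80,255,255),(60,285,110,330),22)
E
python3 aim.py
```

```text
ctr 57 [514.7660152  133.0876882  148.39249694]
blue [ 16  15 184] [329.4  67. ] [574.1 240.3] 122.6 61.0 axis 51.5
line [20 14 86] [292.6  95.3] [556.7 200.8] 79.6 58.2 axis 58.7
peg [ 13  14 141] [268.1 111.3] [541.7 177.2] 51.7 58.6 axis 158.5
btn [ 22  19 323] [ 82.8 310.5] [ 449.9 -185.4] 325.0 -101.5 axis 76.1
```

Aim is about 2.6° short (about 5.5 mm); it needs a small nudge.

Emit:
{"method": "play_rows", "body": {
  "moves": [
    [0,10,3,40,0],
    [0,20,6,80,0],
    [0,30,10,120,0],
    [0,40,10,140,0],
    [0,45,10,140,0],
    [0,49,10,140,0],
    [0,51.8,8.8,140,0],
    [0,51.8,8.8,140,0]
  ]
}}

```text
clock: 6.52
position: [549.5, 164.2, 65.4]
eef_rot: [0.507, 0.862, 0.001, 0.001]
contact_force: [1.1, 1.2, -0.7]
grip_width: -0.0
grip_force: 0.0
```

Emit:
{"method": "play_rows", "body": {
  "moves": [
    [0,-10,0,0,0],
    [0,-25,0,-40,0],
    [0,-40,0,-80,0],
    [0,-50,-10,-120,0],
    [0,-51.8,-8.8,-140,0],
    [0,-51.8,-8.8,-140,0],
    [0,-51.8,-8.8,-140,0],
    [0,-51.8,-8.8,-140,0]
  ]
}}

```text
clock: 7.18
position: [565.6, 114.0, 203.4]
eef_rot: [0.508, 0.862, 0.0, 0.0]
contact_force: [-0.6, 0.4, -1.0]
grip_width: 0.3
grip_force: 0.0
```

```bash
python3 aim.py
```

```text
ctr 56 [514.6254535  133.02112488 148.35446201]
blue [ 16  15 181] [327.5  65.9] [573.9 240.4] 122.6 61.1 axis 57.1
line [19 14 86] [289.2  90.4] [553.3 202.9] 79.9 61.0 axis 61.8
peg [ 13  14 134] [265.4 107.5] [539.6 178.5] 51.9 61.2 axis 149.3
btn [ 22  19 323] [ 82.3 309.2] [ 449.9 -185.5] 325.0 -101.5 axis 77.0
```

Aim is right: head 61.0–61.8°, blue 61.1°. On to the button.

Emit:
{"method": "play_rows", "body": {
  "moves": [
    [0,-25,-25,0,0],
    [0,-52,-48,0,0],
    [0,-80,-72,0,0],
    [0,-108,-97,0,0],
    [0,-136,-122,0,0],
    [0,-164,-147,0,0],
    [0,-192,-172,0,0],
    [0,-218,-196,0,0]
  ]
}}

```text
clock: 7.9
position: [498.3, -172.5, 201.6]
eef_rot: [0.507, 0.862, 0.0, -0.001]
contact_force: [0.8, 0.9, -0.4]
grip_width: 0.4
grip_force: 0.0
```

Emit:
{"method": "play_rows", "body": {
  "moves": [
    [0,-20,-20,10,0],
    [0,-40,-38,30,0],
    [0,-52,-51,60,0],
    [0,-52,-51,90,0],
    [0,-52,-51,90,0],
    [0,-52,-51,90,0],
    [0,-52,-51,90,0]
  ]
}}

```text
clock: 8.48
position: [480.9, -241.2, 114.1]
eef_rot: [0.507, 0.862, 0.0, 0.0]
contact_force: [0.9, 0.5, 0.9]
grip_width: 0.1
grip_force: 0.0
```

Run:
```python
from h import *
s=bot.read_state();im=cv2.cvtColor(bot.read_camera("wrist"),4);c=cam("wrist",s);hsv=cv2.cvtColor(im,40);M=R.from_quat(s["eef_rot"]).as_matrix()
k,l,st,ce=cv2.connectedComponentsWithStats(cv2.inRange(hsv,(50,120,50),(80,255,255)))
for i in range(1,k):
    if st[i,4]>100:
        p=at_z(c,ce[i],21);d=p-s["position"];print(st[i],ce[i],p,"tool",M.T@d)
print(s["position"])
cv2.imwrite("pics/w7.png",im)
```

```text
[ 232  104   37   38 1111] [249.99459946 122.78037804] [ 448.70031613 -192.33001563   21.        ] tool [58.34697841 -4.47258073 93.07293959]
[ 480.9028405  -241.15301324  114.09274021]
```

View pics/w7.png

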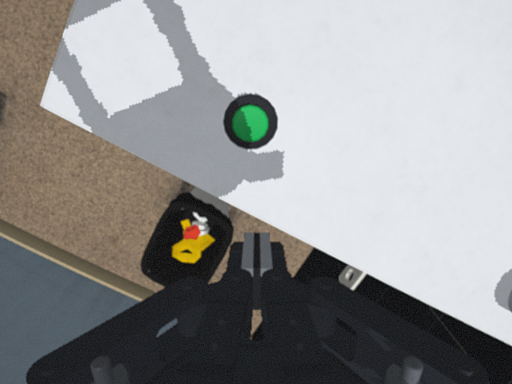

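Button at (250,123), well ahead of the fingers. Moving over it and lowering.

Emit:
{"method": "play_rows", "body": {
  "moves": [
    [0,30,-2,20,0],
    [0,58,-4.5,40,0],
    [0,58,-4.5,65,0],
    [0,58,-4.5,80,0],
    [0,58,-4.5,86,0],
    [0,58,-4.5,86,0],
    [0,58,-4.5,86,0]
  ]
}}

```text
clock: 9.12
position: [449.8, -193.7, 29.0]
eef_rot: [0.507, 0.862, -0.0, 0.001]
contact_force: [0.8, -0.4, 0.1]
grip_width: -0.1
grip_force: 0.0
```

Emit:
{"method": "play_rows", "body": {
  "moves": [
    [0,0,0,3,0],
    [0,0,0,6,0],
    [0,0,0,9,0],
    [0,0,0,11,0],
    [0,0,0,11,0],
    [0,0,0,11,0]
  ]
}}

```text
clock: 9.62
position: [449.3, -193.7, 17.0]
eef_rot: [0.508, 0.862, -0.0, 0.001]
contact_force: [1.0, -0.7, 3.2]
grip_width: -0.1
grip_force: 1.7
```

Force is 3.2 N, so the button is nearly down; going slightly further to the stop.

Emit:
{"method": "play_rows", "body": {
  "moves": [
    [0,0,0,1.5,0],
    [0,0,0,2.5,0],
    [0,0,0,2.5,0],
    [0,0,0,2.5,0]
  ]
}}

```text
clock: 9.95
position: [449.4, -193.8, 15.8]
eef_rot: [0.507, 0.862, -0.0, 0.001]
contact_force: [-1.7, 0.6, 17.0]
grip_width: 0.1
grip_force: 8.5
```

The jump to 17 N means it is on the stop, fully pressed. Retreating.

Emit:
{"method": "play_rows", "body": {
  "moves": [
    [0,0,0,-10,0],
    [0,0,0,-40,0],
    [0,0,0,-80,0],
    [0,0,0,-120,0],
    [0,0,0,-160,0],
    [0,0,0,-185,0],
    [0,0,0,-185,0]
  ]
}}

```text
clock: 10.53
position: [450.6, -194.6, 204.9]
eef_rot: [0.507, 0.862, -0.001, 0.005]
contact_force: [0.4, -1.0, 0.5]
grip_width: 0.2
grip_force: 0.0
```

Emit:
{"method": "play_rows", "body": {
  "moves": [
    [0,30,25,0,0],
    [0,56,48,0,0],
    [0,84,72,0,0],
    [0,112,98,0,0],
    [0,140,130,0,0],
    [0,170,160,0,0],
    [0,190,190,0,0],
    [0,210,220,0,0]
  ]
}}

```text
clock: 11.2
position: [537.7, 99.8, 197.0]
eef_rot: [0.507, 0.862, -0.001, -0.002]
contact_force: [0.8, -1.4, 0.2]
grip_width: 0.3
grip_force: 0.0
```

Emit:
{"method": "play_rows", "body": {
  "moves": [
    [0,0,30,0,0],
    [0,0,30,0,0],
    [0,0,30,0,0],
    [0,0,30,0,0]
  ]
}}

```text
clock: 11.53
position: [563.8, 111.6, 197.3]
eef_rot: [0.508, 0.862, -0.001, -0.001]
contact_force: [-0.2, 0.0, 0.0]
grip_width: -0.0
grip_force: 0.0
```

```bash
python3 aim.py; python3 -c "
from h import *
s=bot.read_state();print(s['clock'],s['position'])
im=bot.read_camera('wrist');cv2.imwrite('pics/w8.png',cv2.cvtColor(im,4))"
```

```text
ctr 55 [514.85058421 132.92757964 148.42997347]
blue [ 15  16 186] [332.5  64.3] [573.9 240.2] 122.5 61.2 axis 73.6
line [20 14 92] [293.4  89.6] [553.5 202.6] 79.7 61.0 axis 61.2
peg [ 14  13 139] [269.4 106.8] [539.8 178.3] 51.8 61.3 axis 170.7
btn [ 22  20 327] [ 82.4 311.5] [ 450.1 -185.7] 325.1 -101.5 axis 77.9
11.5833 [563.91698325 111.27781453 197.83258036]
```

View pics/w8.png

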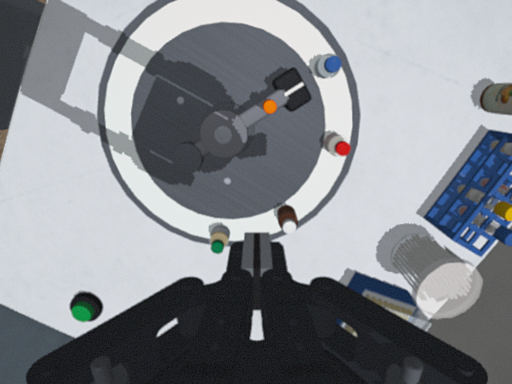

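The head line (293,90) still aims at the blue cap (332,64), all four vials are standing, the button is up at (84,308), and nothing is being touched.

```bash
python3 -c "
from station import bot
print(bot.sign_off())"
```

```text
the job is handed in; nothing more can be done
None
```

I pushed the reader head round to point at the blue-capped vial (within about 0.5° by camera), pressed the green button to its stop and let it come up. All four vials are still standing, and I handed the job in at about 11.6 s; the sign-off gave no verdict.

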